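# Right the toppled terminal stand and park it in its corner stop

### The arm

A 6-joint arm with a two-finger parallel gripper is mounted at the origin on a cart in front of the work surface, level with it; the furniture and walls round the work are solid. World frame = base frame: x ahead of the robot, y to its left, z up, the work surface at z = 0. Lengths are in m, angles in rad, forces in N, time in s.
With the tool pointing down it reaches from about 0.25 to 0.775 m from the base axis. Payload 4 kg.
Tool frame: the origin (TCP) lies at the very end of the fingers, on their centre line; the grasp point (between the pads) lies 19 mm behind it (robot.tcp_to_grasp is the distance from the TCP to the grasp point, in m); z points along the fingers, y is the line along which they close (so a half turn about z gives the same grasp; the last joint's range is limited). The gripper opens to 94 mm and grips with 3 to 60 N. Pads are 16 mm wide; open, the fingers measure 119 mm over their backs; the gripper's body (75 mm by 177 mm) begins 78 mm behind the grasp point.
Start: joints at [1.11, 0.087, 1.371, -0, 1.684, -0.103], TCP at [0.193, 0.515, 0.206] pointing down, gripper open.
Joint ranges: [-3.1, 3.1], [-0.76, 2.03], [0.27, 2.55], [-1.08, 4.22], [0.17, 2.65], [-2.57, 2.57]. Speed limits (rad/s): [2.79, 2.79, 3.14, 3.14, 3.14, 3.14].

### API

Orientations are given as [roll, pitch, yaw] about the fixed x, y, z axes, in that order (R = Rz(yaw) Ry(pitch) Rx(roll)).
In Python, from bench import robot gives the robot as it stands.
- The arm moves only by the shell command python3 nudge.py, which reads ROWS from standard input. ROWS is a JSON list that holds a single list of rows (three levels of brackets), with 1 to 20 rows, each of 5 numbers: the finger opening in m, then dx, dy, dz in cm, then a turn about the tool's z in rad; each row shifts and turns the commanded pose from where the row before left it, along the tool's axes as they then stand; what a row does not reach is not made up. A row lasts 1/12 s, in which the tool goes at most 0.0417 m and 0.125 rad, less where a joint would pass 70% of its speed; a pose out of reach is approached as far as the arm can. The fingers move at their own pace and stop on an object; the grip force is fixed at half the most. Time passes only in rows, so rows that do not move let the fingers close. It prints the time, the measured TCP pose, the force, the opening and the grip force at its end. Input that does not fit is refused with a message, and nothing moves.
- robot.get_obs(): the state, without advancing time (a new reading comes with each control period).
- robot.snapshot(name): name is "scene" or "top"; returns a dict with "color" (400x640x3 uint8, blue, green, red), "fx", "fy", "cx", "cy" (pixels), "k1" (the pictures are not rectified: a ray, as slopes to the right and down, at radius r is drawn at 1 + k1 r^2 times it, then the intrinsics apply), "extrinsics" (4x4, takes a point from world to camera coordinates). Camera axes: x right, y down, z forward; pixel columns grow to the right and rows downward; lengths in m; the calibration is good to about 2 mm. A picture is of the moment at which its call begins. There is no depth.
- robot.close_job(): hands the job in; it is judged then, once.
The state is a dict: "time": time; "joint_positions": joint angles; "qvel": joint speeds; "joint_torque": joint torques, N m; "tool_pos": TCP position; "ee_rot": TCP orientation; "wrist_force": force on the tool from outside, world axes, zero at the start; "wrist_torque": the same for the moment, N m; "width": finger opening in m; "finger_force": force on a finger pad.
Only numpy, scipy, OpenCV 4.12 (cv2) and the standard library are available. Lean on these libraries where they do the work, as an engineer would, in place of code of your own. Each camera call takes 0.05 s, during which the arm holds its last target. There are 200 camera calls.

### The job

The terminal stand has been knocked over. Without lifting it off the bench, tip it back upright onto its base, then slide it into the corner stop until the base sits flush against both rails. Leave everything else on the bench where it is.

Things in the scene. Friction and masses are not known exactly. Their poses are not given: they have to be found in the camera images.
- stand: terminal stand, about 0.6 kg, loose, toppled to the robot: grey base plate 90 (x) x 110 (y) x 16 (z) mm with a post. Origin: centre of the base's underside; z along the post, y along the 110 mm sides. It rests on the -x side's upper edge and the post's end, z pointing 27 degrees below level. Pushed high on the plate, away from the robot, it turns over that edge and at last drops onto its base
- stand_free_edge (a point): middle of the underside's +x edge (stand x = +45 mm): while the stand lies, its highest edge, 87 mm above the bench. The stand's 12 mm round post stands at stand x = +12, y = 0 and ends in a white crosswise terminal strip, z = 90 to 110 mm, 22 mm deep (x), 64 mm wide (y)
- corner_stop: fixed L-shaped aluminium corner stop on the bench, rails 22 mm high, 12 mm wide. Origin: the inside corner at bench level. The back rail runs from the corner 220 mm along -y (inner face x = 0), the left side rail 90 mm along -x (inner face y = 0); x points away from the robot, y to the left
- stop_place (a point): point on the bench where the middle of the stand's base belongs: in corner_stop's frame x = -45, y = -55 mm; the stand's +x side (90 mm deep base, 110 mm wide) then touches the back rail and its +y side the left rail
- motor: bystander, to be left alone: small silver DC motor, 28x62x21 mm, lying to the right of the corner stop; origin at the middle of its underside
- black_tape: bystander, to be left alone: roll of black tape, 62 mm across, 19 mm high, lying flat at the left; origin at the middle of its underside
- reel: bystander, to be left alone: solder reel, 60 mm across, 46 mm high, at the left edge of the bench; origin at the middle of its underside
- blue_trimmer: bystander, to be left alone: small trimming screwdriver, 13x115x14 mm, front left; origin at the middle of its underside
- meter: bystander, to be left alone: multimeter, 146x76x47 mm, lying at the right; origin at the middle of its underside
- heat_sink: bystander, to be left alone: finned aluminium heat sink, 24x36x22 mm, front right of the stand; origin at the middle of its underside
- flux_pot: bystander, to be left alone: small white pot with lid, 34 mm across, 46 mm high, back left; origin at the middle of its underside

How it is judged:
By the outcome, as a careful person would: the job done as asked, in the order asked, and still so for the second after the job is handed in, with the robot touching nothing.
It also fails if it takes over 72 s, if anything falls off the work surface, if the arm or the gripper's body presses on something with over 40 N, if the wrist force passes 120 N, or if a joint passes its speed limit or range.

## Working session

There is one attempt and no reset: what is moved stays moved. The work goes in short steps, Python scripts to look and compute and a shell command to move; the robot and the scene stay as the last step left them, time stands still between calls to the robot, and variables do not carry over. Pictures are saved under pics/ and viewed, at most 10 in all, crops included, and the job is handed in when it is done.

```bash
ls; mkdir -p pics
cat > h.py <<'E'
import numpy as np, cv2
from bench import robot
E
python3 - <<'E'
from h import *
import pickle
o=robot.get_obs();print({k:np.round(v,3) for k,v in o.items()})
for n in("scene","top"):
    s=robot.snapshot(n);pickle.dump(s,open(f'pics/{n}0.pkl','wb'));cv2.imwrite(f'pics/{n}0.png',s['color'])
    print(n,s['fx'],s['fy'],s['cx'],s['cy'],s['k1'],np.round(s['extrinsics'],3))
E
```

```text
bench.py
nudge.py
pics
{'time': np.float64(0.0), 'joint_positions': array([ 1.11 ,  0.088,  1.372, -0.   ,  1.684, -0.103]), 'qvel': array([-0.   , -0.   ,  0.   , -0.001,  0.002, -0.001]), 'joint_torque': array([-1.0000e-03, -3.4020e+01, -3.0243e+01,  7.2000e-02,  3.3000e-02,
       -0.0000e+00]), 'tool_pos': array([0.192, 0.515, 0.204]), 'ee_rot': array([-3.139, -0.   ,  2.784]), 'wrist_force': array([0.313, 1.062, 0.381]), 'wrist_torque': array([ 0.023, -0.021, -0.053]), 'finger_force': np.float64(0.0), 'width': np.float64(0.094)}
scene 458.1960693951875 458.1960693951875 318.4662385886882 209.26718842752075 0.02810465039185903 [[ 0.863 -0.505 -0.013 -0.406]
 [-0.336 -0.553 -0.762  0.293]
 [ 0.378  0.662 -0.647  1.083]
 [ 0.     0.     0.     1.   ]]
top 382.6796257452417 382.6796257452417 323.713460686103 199.74983449307194 0.008551319878655607 [[ 0.025 -0.999  0.021  0.092]
 [-0.988 -0.028 -0.152  0.526]
 [ 0.152 -0.017 -0.988  0.891]
 [ 0.     0.     0.     1.   ]]
```

View pics/scene0.png

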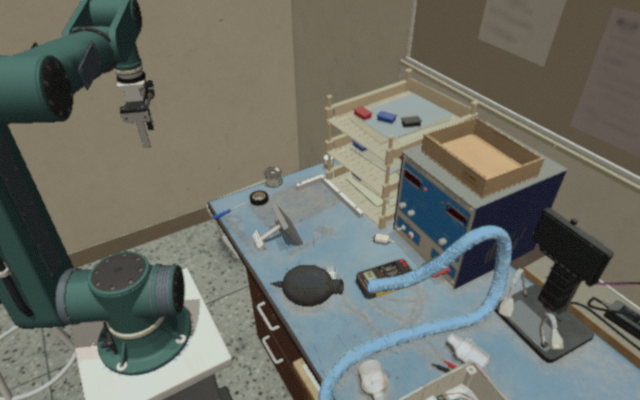

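View pics/top0.png

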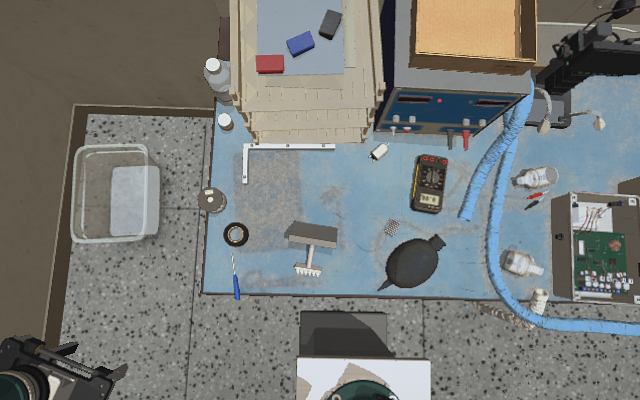

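The stand lies at top (312,245) / scene (280,230). The corner stop is at top (247,148) and the black tape at (236,234). I'll enlarge both views.

Run:
```python
import cv2
a=cv2.imread('pics/top0.png')[130:290,200:410]
cv2.imwrite('pics/ct.png',cv2.resize(a,None,fx=3.75,fy=3.75,interpolation=cv2.INTER_CUBIC)[:600,:800])
a=cv2.imread('pics/scene0.png')[160:260,240:400]
cv2.imwrite('pics/cs.png',cv2.resize(a,None,fx=5,fy=5,interpolation=cv2.INTER_CUBIC))
```

```text
(no output)
```

View pics/ct.png

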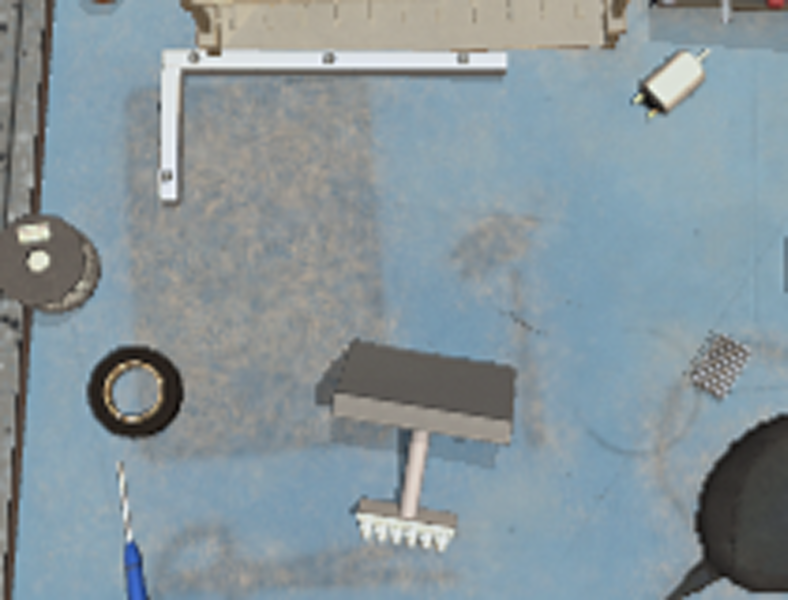

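View pics/cs.png

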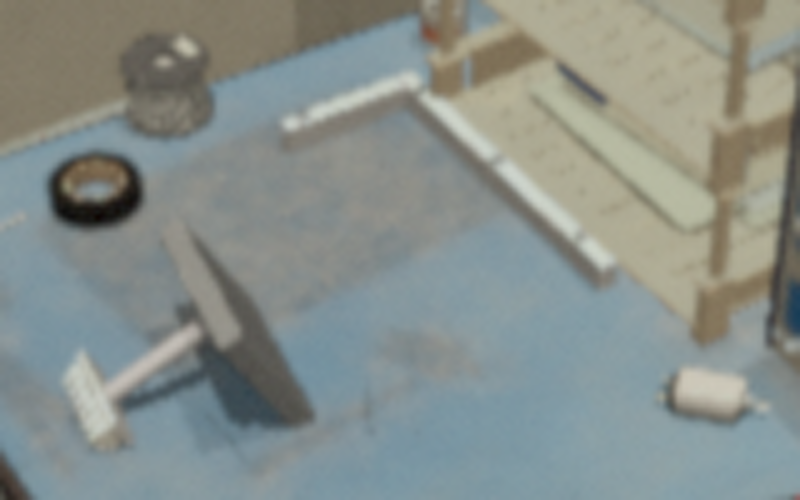

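The scene crop shows the plate leaning, with its free edge running from (183,222) to (243,322). The post end is at left (95,400) and the corner stop's outer corner is at (415,72). In the top crop, the free edge runs from (335,395) to (513,418), the lower underside edge from (357,340) to (517,366), and the stop's outer corner is at (163,50). Next I'll triangulate and fit.

```bash
cat >> h.py <<'E'
import pickle
from scipy.optimize import least_squares
def load(n): return pickle.load(open(f'pics/{n}.pkl','rb'))
def proj(s,P):
    P=np.atleast_2d(P); E=s['extrinsics']; c=P@E[:3,:3].T+E[:3,3]; a=c[:,:2]/c[:,2:]
    a=a*(1+s['k1']*(a**2).sum(1,keepdims=True))
    return a*[s['fx'],s['fy']]+[s['cx'],s['cy']]
def uncrop(uv,x0,y0,f): return (np.array(uv,float)+.5)/f-.5+[x0,y0]
def tri(pairs):
    return least_squares(lambda p:np.concatenate([(proj(s,p)-uv).ravel() for s,uv in pairs]),[.4,.1,.03])
def place(p,pts):  # planar pose x,y,yaw
    c,s=np.cos(p[2]),np.sin(p[2]); return pts@np.array([[c,-s,0],[s,c,0],[0,0,1]]).T+[p[0],p[1],0]
def fit(obs,x0):
    return least_squares(lambda p:np.concatenate([(proj(s,place(p,np.array(P,float)))-uv).ravel() for s,P,uv in obs]),x0,loss='soft_l1')
E
python3 - <<'E'
from h import *
T,S=load('top0'),load('scene0')
t=lambda *a:uncrop(a,200,130,3.75); s=lambda *a:uncrop(a,240,160,5)
for n,a,b in [('freeL',t(335,395),s(183,222)),('freeR',t(513,418),s(243,322)),('stop outer',t(163,50),s(415,72)),('rail R outer',t(506,54),s(615,262)),('left end outer',t(161,200),s(283,122))]:
    r=tri([(T,a),(S,b)]);print(n,r.x.round(4),np.sqrt(2*r.cost).round(2))
# stop
h=.022
r=fit([(T,[[.012,.012,h],[.012,-.22,h],[0,-.22,h],[-.09,.012,h],[-.09,0,h]],np.array([t(163,50),t(506,54),t(506,70),t(161,200),t(178,200)])),
 (S,[[.012,.012,h],[.012,-.22,h],[-.09,.012,h]],np.array([s(415,72),s(615,262),s(283,122)]))],[.55,.15,0])
print('stop',r.x.round(4),r.fun.round(1)); st=r.x
# stand: stand frame -> origin below free edge
a=np.radians(27); X=np.array([-np.sin(a),0,np.cos(a)]);Z=np.array([-np.cos(a),0,-np.sin(a)]);Y=np.array([0,1,0])
def W(x,y,z): return (np.array([x,y,z])@np.array([X,Y,Z]))+[0,0,.087-.045*np.cos(a)]
pts=[W(.045,.055,0),W(.045,-.055,0),W(-.045,.055,0),W(-.045,-.055,0),W(.045,.055,.016),W(.045,-.055,.016)]
r=fit([(T,pts,np.array([t(335,395),t(513,418),t(357,340),t(517,366),t(335,415),t(512,443)])),(S,pts[:2]+[pts[3]],np.array([s(183,222),s(243,322),s(312,422)]))],[.4,.05,0])
print('stand',r.x.round(4),r.fun.round(1))
for q in [(.045,0,0),(.045,0,.016),(-.045,0,.016),(0.012,0,.11)]: print(q,place(r.x,np.array([W(*q)])).round(4))
print('place',place(st,np.array([[-.045,-.055,0]])))
E
```

```text
freeL [0.4347 0.1833 0.0796] 1.31
freeR [0.4215 0.0757 0.0921] 0.11
stop outer [0.6671 0.3128 0.0176] 0.92
rail R outer [0.6708 0.0813 0.019 ] 0.53
left end outer [0.5639 0.3077 0.0199] 1.11
stop [0.6528 0.2992 0.0246] [ 0.3  0.   0.9 -0.4  0.9 -0.1 -0.4 -0.3 -0.1 -0.2 -1.2 -0.4 -0.2 -0.2
 -1.5 -0.4]
stand [ 0.4474  0.1256 -0.1304] [ 0.3 -0.8  0.8  0.7 -0.6 -0.3  0.4 -0.3 -0.5  0.3 -0.1  0.4 -1.3 -1.7
 -0.1  2.1  1.2 -1. ]
(0.045, 0, 0) [[0.4272 0.1282 0.087 ]]
(0.045, 0, 0.016) [[0.413  0.1301 0.0797]]
(-0.045, 0, 0.016) [[ 0.4535  0.1248 -0.0005]]
(0.012, 0, 0.11) [[0.3448 0.139  0.0077]]
place [[0.60912488 0.24311452 0.        ]]
```

Heights check out: the free edge measures about 86 mm and the rail about 19–22 mm. I'll work out the approach pose behind the plate.

```bash
cat > d.py <<'E'
# usage: d.py x y z yaw : delta in tool axes after the turn
import sys
from h import *
o=robot.get_obs(); p=np.array(o['tool_pos']); yaw=o['ee_rot'][2]
x,y,z,yt=map(float,sys.argv[1:5]); tz=-((yt-yaw+np.pi)%(2*np.pi)-np.pi)
e=np.array([x,y,z])-p; c,s=np.cos(yt),np.sin(yt)
print('turn',round(tz,3),'d',np.round([c*e[0]+s*e[1], s*e[0]-c*e[1], -e[2]],4),'t',o['time'])
E
python3 d.py .378 .1347 .16 3.011
```

```text
turn -0.227 d [-0.2335 -0.3526  0.0444] t 0.1
```

The rows are not in the units I measure in: shifts go in cm. I convert before sending: -0.0294 m is -2.94, 0.024 m is 2.4.

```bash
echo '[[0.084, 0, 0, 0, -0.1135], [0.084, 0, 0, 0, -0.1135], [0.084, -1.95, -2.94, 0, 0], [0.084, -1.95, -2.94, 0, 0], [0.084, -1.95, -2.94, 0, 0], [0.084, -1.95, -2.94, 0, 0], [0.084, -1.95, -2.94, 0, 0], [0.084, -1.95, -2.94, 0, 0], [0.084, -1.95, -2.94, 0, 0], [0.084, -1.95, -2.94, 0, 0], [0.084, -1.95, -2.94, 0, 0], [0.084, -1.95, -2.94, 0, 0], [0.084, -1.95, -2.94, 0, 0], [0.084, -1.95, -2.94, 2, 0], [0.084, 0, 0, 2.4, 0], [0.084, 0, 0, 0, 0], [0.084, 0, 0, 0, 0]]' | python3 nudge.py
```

```text
refused: ROWS must be a list holding one list of rows, three levels of brackets. Nothing was moved.
```

I used the wrong layout. The manual says a list holding one list of rows, three levels of brackets; once more.

```bash
echo '[[[0.084, 0, 0, 0, -0.1135], [0.084, 0, 0, 0, -0.1135], [0.084, -1.95, -2.94, 0, 0], [0.084, -1.95, -2.94, 0, 0], [0.084, -1.95, -2.94, 0, 0], [0.084, -1.95, -2.94, 0, 0], [0.084, -1.95, -2.94, 0, 0], [0.084, -1.95, -2.94, 0, 0], [0.084, -1.95, -2.94, 0, 0], [0.084, -1.95, -2.94, 0, 0], [0.084, -1.95, -2.94, 0, 0], [0.084, -1.95, -2.94, 0, 0], [0.084, -1.95, -2.94, 0, 0], [0.084, -1.95, -2.94, 2, 0], [0.084, 0, 0, 2.4, 0], [0.084, 0, 0, 0, 0], [0.084, 0, 0, 0, 0]]]' | python3 nudge.py; python3 d.py .378 .1347 .05 3.011
```

```text
time: 1.52
tool_pos: [0.3774, 0.1345, 0.1601]
ee_rot: [-3.141, -0.004, 3.01]
wrist_force: [-0.7, -0.2, 0.6]
width: 0.084
finger_force: 0.0
turn -0.001 d [-0.0006  0.0003  0.1101] t 1.5167
```

```bash
echo '[[[0.084, 0, 0, 4, 0], [0.084, 0, 0, 4, 0], [0.084, 0, 0, 1.8, 0], [0.084, 0, 0, 0, 0], [0.084, -1, 0, 0, 0], [0.084, -1, 0, 0, 0], [0.084, -0.6, 0, 0, 0], [0.084, -0.6, 0, 0, 0], [0.084, -0.6, 0, 0, 0], [0.084, -0.6, 0, 0, 0], [0.084, -0.6, 0, 0, 0], [0.084, -0.6, 0, 0, 0]]]' | python3 nudge.py
python3 - <<'E'
from h import *
a=[]
for n,(x,y,w,h) in(('scene',(210,160,150,110)),('top',(230,170,150,110))):
    s=robot.snapshot(n); a.append(cv2.resize(s['color'][y:y+h,x:x+w],None,fx=2.66,fy=2.66,interpolation=cv2.INTER_CUBIC))
cv2.imwrite('pics/p1.png',np.hstack(a))
E
```

```text
time: 2.52
tool_pos: [0.4351, 0.1274, 0.0636]
ee_rot: [3.141, 0.001, 3.011]
wrist_force: [-0.9, -0.0, 0.6]
width: 0.084
finger_force: 0.7
```

View pics/p1.png

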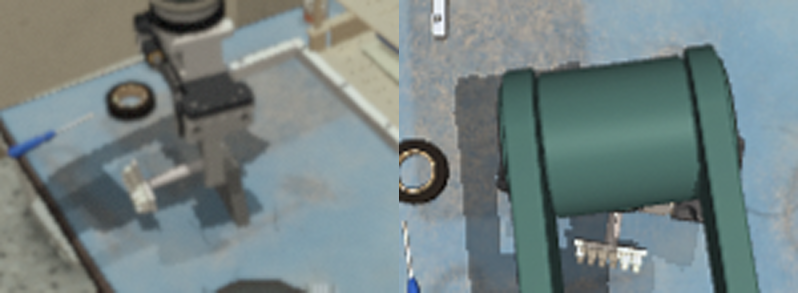

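The strip has risen, now at scene (262,230) where it was (259,240), and the post is near level, so the stand is tipping. I'll keep pushing.

In the tool's units: -0.006 m is -0.6.

```bash
echo '[[[0.084, -0.6, 0, 0, 0], [0.084, -0.6, 0, 0, 0], [0.084, -0.6, 0, 0, 0], [0.084, -0.6, 0, 0, 0], [0.084, -0.6, 0, 0, 0], [0.084, -0.6, 0, 0, 0], [0.084, -0.6, 0, 0, 0], [0.084, 0, 0, 0, 0]]]' | python3 nudge.py
python3 - <<'E'
from h import *
s=robot.snapshot('scene'); cv2.imwrite('pics/p2.png',cv2.resize(s['color'][150:280,210:370],None,fx=4,fy=4,interpolation=cv2.INTER_CUBIC))
E
```

```text
time: 3.28
tool_pos: [0.4773, 0.1218, 0.0634]
ee_rot: [3.142, 0.001, 3.01]
wrist_force: [-0.3, -0.6, 1.0]
width: 0.0839
finger_force: 0.0
```

View pics/p2.png

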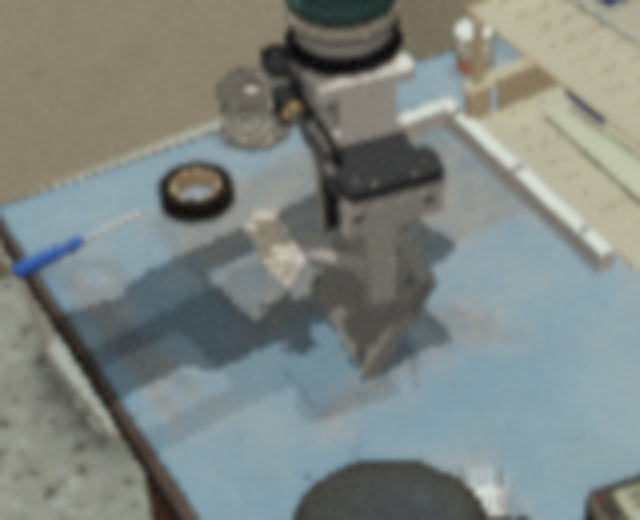

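The plate is now past vertical, with its far side leaning away at crop (430,290) and the strip lifted at (275,250). A bit more pushing should drop it.

```bash
echo '[[[0.084, -0.6, 0, 0, 0], [0.084, -0.6, 0, 0, 0], [0.084, -0.6, 0, 0, 0], [0.084, 0, 0, 0, 0], [0.084, 0, 0, 0, 0], [0.084, 0, 0, 0, 0]]]' | python3 nudge.py
python3 - <<'E'
from h import *
s=robot.snapshot('scene'); cv2.imwrite('pics/p3.png',cv2.resize(s['color'][150:280,210:370],None,fx=4,fy=4,interpolation=cv2.INTER_CUBIC))
E
```

```text
time: 3.83
tool_pos: [0.4936, 0.1197, 0.0634]
ee_rot: [3.142, -0.0, 3.011]
wrist_force: [-0.2, -0.7, 0.7]
width: 0.084
finger_force: 0.0
```

View pics/p3.png

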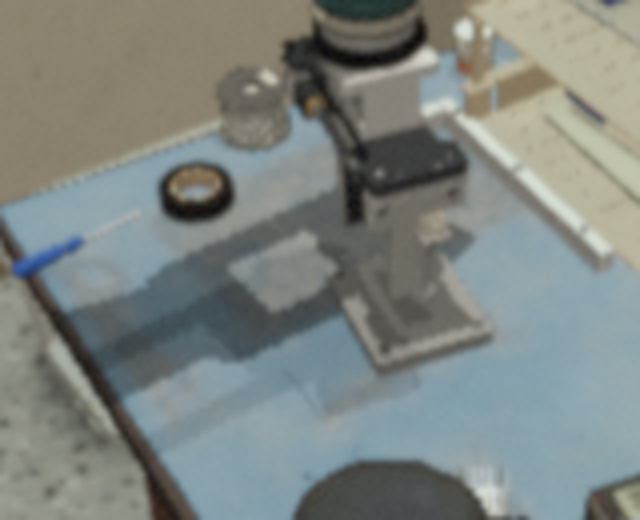

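The stand is upright on its base, with visible base corners at crop (378,365) and (492,335). I'll retreat to locate it accurately.

In the tool's units: -0.04 m is -4, 0.04 m is 4.

```bash
echo '[[[0.094, 0, 0, -3.5, 0], [0.094, 0, 0, -3.5, 0], [0.094, 0, 0, -4, 0], [0.094, 4, 0, 0, 0], [0.094, 4, 0, 0, 0], [0.094, 4, 0, 0, 0], [0.094, 4, 0, 0, 0], [0.094, 4, 0, 0, 0], [0.094, 2, 0, 0, 0], [0.094, 0, 0, 0, 0]]]' | python3 nudge.py
python3 - <<'E'
from h import *
a=[]
for n,(x,y,w,h),f in(('top',(240,130,120,140),4.2),('scene',(250,160,90,140),3.2)):
    s=robot.snapshot(n);pickle.dump(s,open(f'pics/{n}1.pkl','wb')); s=s['color'][y:y+h,x:x+w]
    a.append(cv2.resize(s,None,fx=4.2,fy=4.2,interpolation=cv2.INTER_CUBIC)[:588])
b=np.hstack(a)[:,:800];print(b.shape,a[0].shape);cv2.imwrite('pics/p4.png',b)
E
```

```text
time: 4.72
tool_pos: [0.2726, 0.1489, 0.1738]
ee_rot: [3.14, 0.001, 3.014]
wrist_force: [0.5, 0.5, 0.9]
width: 0.0942
finger_force: 0.0
(588, 800, 3) (588, 504, 3)
```

View pics/p4.png

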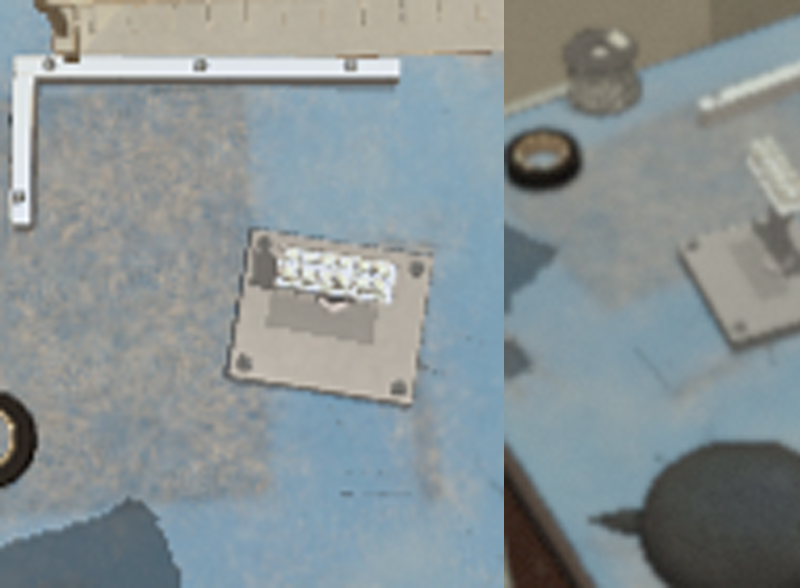

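The stand is upright. In the top crop, the base's top corners are at (250,230), (432,254), (411,402) and (229,377), and the strip spans (280,248)–(395,302). The stop's inner corner is at about (35,78).

Run:
```python
from h import *
T,S=load('top1'),load('scene1')
t=lambda *a:uncrop(a,240,130,4.2); s=lambda *a:uncrop(a,250,160,4.2)
h=.016
r=fit([(T,[[.045,.055,h],[.045,-.055,h],[-.045,-.055,h],[-.045,.055,h]],np.array([t(250,230),t(432,253),t(411,400),t(230,376)])),
 (S,[[-.045,.055,h],[-.045,-.055,h]],np.array([s(178,247),s(232,340)]))],[.5,.12,-.13])
print('stand',r.x.round(4),r.fun.round(1))
strip=place(r.x,np.array([[.012,0,.1]]))[0];print('strip',strip)
print(proj(T,place(r.x,np.array([[.001,.032,.11],[.001,-.032,.11]])))@np.eye(2)*4.2-[240*4.2,130*4.2])
h=.022
q=fit([(T,[[.012,.012,h],[.012,-.22,h],[0,-.22,h],[-.09,.012,h],[-.09,0,h],[0,0,h]],np.array([t(13,57),t(400,59),t(400,79),t(11,225),t(31,225),t(35,77)]))],[.65,.3,0]).x
print('stop',q.round(4));print('target',place(q,np.array([[-.045,-.055,0],[-.033,-.055,0]])))
```

```text
stand [ 0.5148  0.1177 -0.1005] [ 0.1 -0.6  0.3 -0.5  1.   0.1 -0.1  0.2 -2.  -1.3 -0.3 -0.2]
strip [0.52675459 0.11648372 0.1       ]
[[272.75992978 277.72480562]
 [391.62696096 292.96711856]]
stop [0.6517 0.3001 0.0294]
target [[0.60829047 0.24378346 0.        ]
 [0.62028527 0.24413653 0.        ]]
```

```bash
python3 d.py .5268 .1165 .082 3.041
```

```text
turn -0.029 d [-0.2531 -0.0067  0.0919] t 4.8167
```

```bash
echo '[[[0.094, -3.6, -0.1, 0, -0.029], [0.094, -3.6, -0.1, 0, 0], [0.094, -3.6, -0.1, 0, 0], [0.094, -3.6, -0.1, 0, 0], [0.094, -3.6, -0.1, 0, 0], [0.094, -3.6, -0.1, 0, 0], [0.094, -3.7, 0, 0, 0], [0.094, 0, 0, 0, 0], [0.094, 0, 0, 0, 0]]]' | python3 nudge.py; python3 d.py .5268 .1165 .082 3.041
```

```text
time: 5.57
tool_pos: [0.5283, 0.1145, 0.1705]
ee_rot: [-3.14, -0.005, 3.037]
wrist_force: [-0.4, -0.0, -0.5]
width: 0.0941
finger_force: 0.0
turn -0.004 d [0.0017 0.0019 0.0885] t 5.5667
```

In the tool's units: 0.03 m is 3, 0.0285 m is 2.85.

```bash
echo '[[[0.094, 0.2, 0.2, 3, 0], [0.094, 0, 0, 3, 0], [0.094, 0, 0, 2.85, 0], [0.094, 0, 0, 0, 0], [0.094, 0, 0, 0, 0], [0.055, 0, 0, 0, 0], [0.055, 0, 0, 0, 0], [0.055, 0, 0, 0, 0], [0.055, 0, 0, 0, 0], [0.055, 0, 0, 0, 0]]]' | python3 nudge.py; python3 d.py .6203 .2441 .082 3.170
```

```text
time: 6.4
tool_pos: [0.5256, 0.1166, 0.0866]
ee_rot: [-3.139, 0.003, 3.04]
wrist_force: [0.4, -6.3, 3.9]
width: 0.0641
finger_force: 2.9
turn -0.13 d [-0.0983  0.1248  0.0046] t 6.4
```

In the tool's units: 0.009 m is 0.9, -0.007 m is -0.7.

```bash
echo '[[[0.055, 0, 0, 0, 0], [0.055, 0, 0, 0, 0], [0.055, 0, 0, 0, -0.03], [0.055, 0, 0, 0, -0.035], [0.055, 0, 0, 0, -0.035], [0.055, 0, 0, 0, -0.03], [0.055, -0.7, 0.9, 0, 0], [0.055, -0.7, 0.9, 0, 0], [0.055, -0.7, 0.9, 0, 0], [0.055, -0.7, 0.9, 0, 0], [0.055, -0.7, 0.9, 0, 0], [0.055, -0.7, 0.9, 0, 0], [0.055, -0.7, 0.9, 0, 0], [0.055, -0.7, 0.9, 0, 0]]]' | python3 nudge.py; python3 d.py .6203 .2441 .082 3.170
```

```text
time: 7.57
tool_pos: [0.5774, 0.1883, 0.0879]
ee_rot: [-3.135, -0.003, -3.115]
wrist_force: [-8.8, -10.9, 14.8]
width: 0.0634
finger_force: 30.0
turn -0.001 d [-0.0445  0.0545  0.0059] t 7.5667
```

```bash
echo '[[[0.055, -0.7, 0.9, -0.15, 0], [0.055, -0.7, 0.9, -0.1, 0], [0.055, -0.7, 0.9, 0, 0], [0.055, -0.7, 0.9, 0, 0], [0.055, -0.7, 0.9, 0, 0], [0.055, 0, 0, 0, 0]]]' | python3 nudge.py; python3 d.py .6203 .2441 .082 3.170
```

```text
time: 8.07
tool_pos: [0.6125, 0.2389, 0.0868]
ee_rot: [3.14, -0.001, -3.112]
wrist_force: [-0.5, 0.3, 1.8]
width: 0.0634
finger_force: 30.0
turn 0.001 d [-0.008   0.0049  0.0048] t 8.0667
```

```bash
for i in 1; do :; done; echo '[[[0.055, -0.3, 0, 0, 0], [0.055, -0.3, 0, 0, 0], [0.055, 0, 0, 0, 0]]]' | python3 nudge.py; echo '[[[0.055, 0, 0.2, 0, 0], [0.055, 0, 0.2, 0, 0], [0.055, 0, 0, 0, 0]]]' | python3 nudge.py
```

```text
time: 8.32
tool_pos: [0.6178, 0.2382, 0.0872]
ee_rot: [3.14, -0.001, -3.113]
wrist_force: [0.9, 0.6, -5.3]
width: 0.0639
finger_force: 29.9
time: 8.57
tool_pos: [0.6182, 0.2408, 0.0866]
ee_rot: [-3.14, -0.0, -3.114]
wrist_force: [0.9, -2.0, -1.9]
width: 0.0631
finger_force: 29.9
```

In the tool's units: -0.001 m is -0.1, 0.002 m is 0.2.

```bash
echo '[[[0.055, -0.1, 0, 0.2, 0], [0.055, -0.1, 0, 0, 0], [0.055, -0.1, 0, 0, 0], [0.055, 0, 0, 0, 0]]]' | python3 nudge.py; echo '[[[0.055, 0, 0.15, 0, 0], [0.055, 0, 0.15, 0, 0], [0.055, 0, 0.1, 0, 0], [0.055, 0, 0, 0, 0]]]' | python3 nudge.py
```

```text
time: 8.9
tool_pos: [0.6206, 0.2409, 0.0873]
ee_rot: [-3.141, -0.001, -3.114]
wrist_force: [-4.7, -3.4, 6.9]
width: 0.0633
finger_force: 30.0
time: 9.23
tool_pos: [0.6207, 0.2429, 0.0871]
ee_rot: [-3.137, -0.001, -3.114]
wrist_force: [-4.4, -7.7, 5.3]
width: 0.0631
finger_force: 29.9
```

In the tool's units: -0.0015 m is -0.15.

```bash
echo '[[[0.055, -0.15, 0, 0, 0], [0.055, -0.15, 0, 0, 0], [0.055, 0, 0, 0, 0]]]' | python3 nudge.py; echo '[[[0.055, 0, 0.15, 0, 0], [0.055, 0, 0.15, 0, 0], [0.055, 0, 0, 0, 0]]]' | python3 nudge.py
```

```text
time: 9.48
tool_pos: [0.6232, 0.2429, 0.0878]
ee_rot: [-3.137, -0.002, -3.114]
wrist_force: [-6.6, -7.9, 8.2]
width: 0.063
finger_force: 29.9
time: 9.73
tool_pos: [0.6236, 0.2437, 0.0881]
ee_rot: [-3.132, -0.001, -3.115]
wrist_force: [-6.2, -13.2, 9.7]
width: 0.0633
finger_force: 29.9
```

In the tool's units: -0.0015 m is -0.15.

```bash
echo '[[[0.055, -0.15, 0, 0, 0], [0.055, -0.15, 0, 0, 0], [0.055, 0, 0, 0, 0]]]' | python3 nudge.py
python3 - <<'E'
from h import *
a=[]
for n,(x,y,w,h) in(('top',(230,130,95,120)),('scene',(280,155,100,120))):
    s=robot.snapshot(n)['color'][y:y+h,x:x+w]
    a.append(cv2.resize(s,None,fx=4,fy=4,interpolation=cv2.INTER_CUBIC))
cv2.imwrite('pics/p5.png',np.hstack(a))
E
```

```text
time: 9.98
tool_pos: [0.6258, 0.2439, 0.0884]
ee_rot: [-3.133, -0.003, -3.115]
wrist_force: [-7.5, -12.6, 11.3]
width: 0.0634
finger_force: 29.9
```

View pics/p5.png

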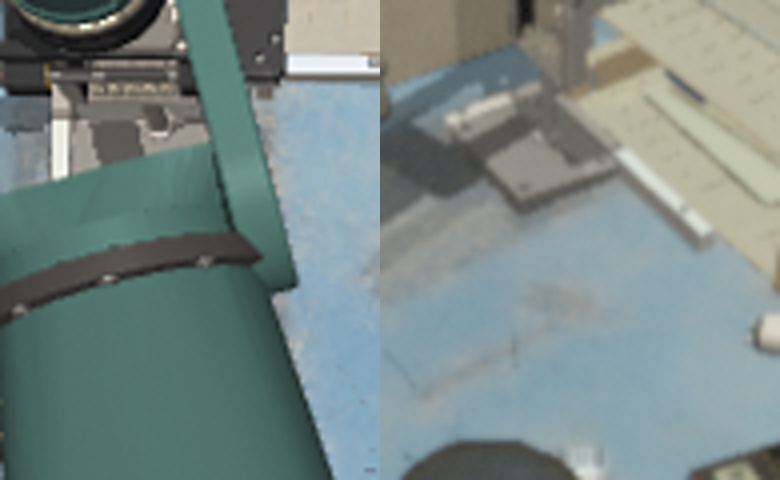

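In the top half the base lies against the left rail at (70,150). In the scene half its far edge is near the back rail at (615,160). I'll press further in x.

```bash
echo '[[[0.055, -0.2, 0, 0, 0], [0.055, -0.1, 0, 0, 0], [0.055, 0, 0, 0, 0]]]' | python3 nudge.py;echo '[[[0.055, -0.2, 0, 0, 0], [0.055, -0.1, 0, 0, 0], [0.055, 0, 0, 0, 0]]]' | python3 nudge.py
```

```text
time: 10.33
tool_pos: [0.6289, 0.2442, 0.089]
ee_rot: [-3.134, -0.002, -3.115]
wrist_force: [-7.8, -12.0, 12.8]
width: 0.0635
finger_force: 30.0
time: 10.58
tool_pos: [0.6313, 0.2442, 0.0895]
ee_rot: [-3.134, -0.004, -3.115]
wrist_force: [-10.5, -12.2, 14.7]
width: 0.0634
finger_force: 30.0
```

x keeps yielding while z creeps up, which looks like the strip tilting about the far edge. I'll ease back, release and inspect.

In the tool's units: 0.003 m is 0.3, -0.001 m is -0.1.

```bash
echo '[[[0.055, 0.3, 0, 0, 0], [0.055, 0.3, 0, 0, 0], [0.055, 0.3, -0.1, 0, 0], [0.055, 0, -0.1, 0, 0], [0.055, 0, 0, 0, 0]]]' | python3 nudge.py; echo '[[[0.094, 0, 0, 0, 0], [0.094, 0, 0, 0, 0], [0.094, 0, 0, 0, 0], [0.094, 0, 0, 0, 0], [0.094, 0, 0, -3, 0], [0.094, 0, 0, -4, 0], [0.094, 2, 0, -2, 0], [0.094, 4, 0, 0, 0], [0.094, 4, 0, 0, 0], [0.094, 4, 0, 0, 0], [0.094, 4, 0, 0, 0], [0.094, 4, 0, 0, 0], [0.094, 4, 0, 0, 0], [0.094, 4, 0, 0, 0], [0.094, 0, 0, 0, 0]]]' | python3 nudge.py
python3 - <<'E'
from h import *
a=[]
for n,(x,y,w,h) in(('top',(235,132,100,85)),('scene',(290,160,100,85))):
    s=robot.snapshot(n);pickle.dump(s,open(f'pics/{n}2.pkl','wb'));s=s['color'][y:y+h,x:x+w]
    a.append(cv2.resize(s,None,fx=4,fy=4,interpolation=cv2.INTER_CUBIC) if n=='scene' else cv2.resize(s,None,fx=4,fy=4,interpolation=cv2.INTER_CUBIC))
cv2.imwrite('pics/p6.png',np.hstack(a))
E
```

```text
time: 11.0
tool_pos: [0.6248, 0.2441, 0.0875]
ee_rot: [-3.138, 0.002, -3.115]
wrist_force: [-2.8, -7.0, 4.7]
width: 0.0633
finger_force: 30.0
time: 12.25
tool_pos: [0.3182, 0.2384, 0.1752]
ee_rot: [3.14, -0.003, -3.109]
wrist_force: [-0.4, -0.0, 0.0]
width: 0.0941
finger_force: 0.0
```

View pics/p6.png

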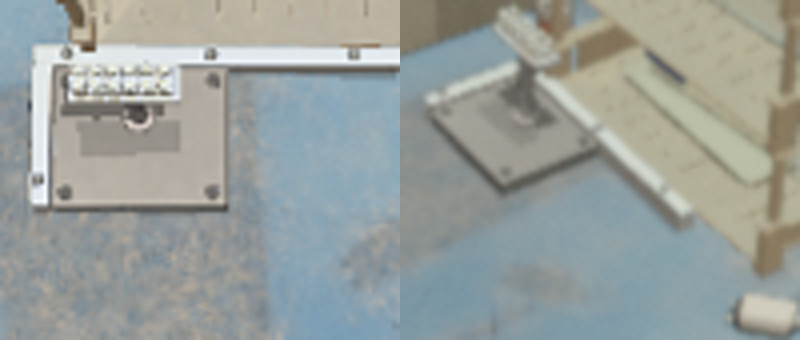

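The base sits against both rails, with no visible gap at left (51,130) or back (140,68). I'll check the fit numerically, then confirm with a gentle low push on the base.

```bash
python3 - <<'E'
from h import *
T,S=load('top2'),load('scene2')
t=lambda *a:uncrop(a,235,132,4); s=lambda *a:uncrop((a[0]-400,a[1]),290,160,4)
h=.016
r=fit([(T,[[-.045,-.055,h],[-.045,.055,h]],np.array([t(227,206),t(51,205)])),
 (S,[[-.045,-.055,h],[-.045,.055,h]],np.array([s(503,184),s(430,108)]))],[.6,.24,.03])
print('stand',r.x.round(4),r.fun.round(1))
g=cv2.cvtColor(T['color'],cv2.COLOR_BGR2GRAY)
for row in(155,165,172,178): print(row,g[row,240:256])
for c in(250,265,280,286): print(c,g[140:156,c])
E
python3 d.py .530 .2415 .09 3.170;python3 d.py .530 .2415 .008 3.170
```

```text
stand [0.6104 0.2431 0.0263] [ 0.3 -0.2  0.1 -0.1 -0.6 -0.5 -0.1  0.2]
155 [151 152 146 228 231 230 232 200 131 163 173 114 226 155 111 116]
165 [136 138 134 228 232 231 236 142 166 171 169 172 173 172 169 149]
172 [144 144 135 228 232 231 237 125 156 175 175 175 174 176 176 175]
178 [151 146 194 175 186 219 239 119 168 183 159 133 157 178 181 179]
250 [157 162 158 208 191 160 200 232 138 156 159 128 119 128 165 173]
265 [181 181 179 209 228 230 230 230 212 162 132 190 195 148 151 127]
280 [180 182 180 188 226 230 230 234 147 171 183 181 182 180 180 180]
286 [177 177 177 190 190 154 142 230 142 163 178 152 144 169 175 172]
turn 0.002 d [-0.2065 -0.0033  0.086 ] t 12.35
turn 0.002 d [-0.2065 -0.0033  0.168 ] t 12.35
```

In the tool's units: 0.03 m is 3, 0.04 m is 4.

```bash
echo '[[[0.06, -3.5, -0.3, 0, 0], [0.06, -3.5, 0, 0, 0], [0.06, -3.5, 0, 0, 0], [0.06, -3.5, 0, 0, 0], [0.06, -3.5, 0, 0, 0], [0.06, -3.1, 0, 0, 0], [0.06, 0, 0, 4, 0], [0.06, 0, 0, 4, 0], [0.06, 0, 0, 4, 0], [0.06, 0, 0, 3, 0], [0.06, 0, 0, 1.4, 0], [0.06, 0, 0, 0, 0], [0.06, 0, 0, 0, 0]]]' | python3 nudge.py; echo '[[[0.06, -1, 0, 0, 0], [0.06, -0.6, 0, 0, 0], [0.06, -0.4, 0, 0, 0], [0.06, -0.3, 0, 0, 0], [0.06, 0, 0, 0, 0]]]' | python3 nudge.py
```

```text
time: 13.43
tool_pos: [0.5309, 0.2408, 0.01]
ee_rot: [-3.141, -0.002, -3.114]
wrist_force: [0.7, 0.4, -0.3]
width: 0.0601
finger_force: 0.0
time: 13.85
tool_pos: [0.5547, 0.242, 0.0126]
ee_rot: [3.141, 0.002, -3.114]
wrist_force: [-0.8, 0.1, -0.7]
width: 0.06
finger_force: 0.0
```

```bash
echo '[[[0.06, 0, 0, 0.3, 0], [0.06, -0.2, 0, 0, 0], [0.06, -0.2, 0, 0, 0], [0.06, 0, 0, 0, 0]]]' | python3 nudge.py; echo '[[[0.06, -0.2, 0, 0, 0], [0.06, -0.2, 0, 0, 0], [0.06, 0, 0, 0, 0]]]' | python3 nudge.py
```

```text
time: 14.18
tool_pos: [0.5564, 0.242, 0.0081]
ee_rot: [3.142, -0.002, -3.113]
wrist_force: [-2.0, 0.6, 1.0]
width: 0.0601
finger_force: 0.7
time: 14.43
tool_pos: [0.5568, 0.2421, 0.0081]
ee_rot: [-3.141, -0.01, -3.113]
wrist_force: [-11.4, -0.2, 6.0]
width: 0.06
finger_force: 5.4
```

x is solidly seated. While still pressing, I'll check y by dragging +y.

In the tool's units: 0.002 m is 0.2.

```bash
echo '[[[0.06, 0, 0.2, 0, 0], [0.06, 0, 0.2, 0, 0], [0.06, 0, 0, 0, 0]]]' | python3 nudge.py;echo '[[[0.06, 0.2, 0.2, 0, 0], [0.06, 0, 0.2, 0, 0], [0.06, 0, 0, 0, 0]]]' | python3 nudge.py
```

```text
time: 14.68
tool_pos: [0.5567, 0.2437, 0.0076]
ee_rot: [-3.136, -0.01, -3.113]
wrist_force: [-9.4, -4.9, 6.1]
width: 0.0602
finger_force: 4.9
time: 14.93
tool_pos: [0.5565, 0.2485, 0.0074]
ee_rot: [-3.138, -0.006, -3.113]
wrist_force: [-4.7, -2.6, 0.9]
width: 0.0604
finger_force: 2.5
```

The drag slipped, so it tells me nothing about y. I'll confirm with a direct low push on the base's right side near its front corner, staying clear of the strip.

In the tool's units: -0.03 m is -3, -0.031 m is -3.1.

```bash
echo '[[[0.06, 1, 0, 0, 0], [0.06, 2.5, 0, 0, 0], [0.0, 0, -3, 0, 0], [0.0, 0, -3, 0, 0], [0.0, 0, -3.1, -0.6, 0], [0.0, 0, 0, 0, 0], [0, 0, 0, 0, 0], [0, 0, 0, 0, 0]]]' | python3 nudge.py; python3 d.py .569 .155 .0135 3.170
```

```text
time: 15.6
tool_pos: [0.5269, 0.1586, 0.0149]
ee_rot: [3.14, 0.002, -3.114]
wrist_force: [0.4, -0.1, 1.3]
width: 0.0232
finger_force: 0.0
turn -0.001 d [-0.042  -0.0048  0.0014] t 15.6
```

The rows are not in the units I measure in: shifts go in cm. I convert before sending: -0.015 m is -1.5, -0.012 m is -1.2.

```bash
echo '[[[0, -1.5, -0.45, 0.15, 0], [0, -1.5, 0, 0, 0], [0, -1.2, 0, 0, 0], [0, 0, 0, 0, 0], [0, 0, 0, 0, 0]]]' | python3 nudge.py; python3 d.py .569 .175 .0135 3.170
```

```text
time: 16.02
tool_pos: [0.5685, 0.1559, 0.0126]
ee_rot: [3.141, -0.001, -3.112]
wrist_force: [-0.2, -0.1, -0.2]
width: 0.0006
finger_force: 0.0
turn 0.001 d [-0.0011  0.0191 -0.0009] t 16.0167
```

In the tool's units: 0.008 m is 0.8, 0.005 m is 0.5.

```bash
echo '[[[0, 0, 0.8, 0, 0], [0, 0, 0.5, 0, 0], [0, 0, 0.3, 0, 0], [0, 0, 0, 0, 0]]]' | python3 nudge.py; echo '[[[0, 0, 0.2, 0, 0], [0, 0, 0.1, 0, 0], [0, 0, 0, 0, 0]]]' | python3 nudge.py;  echo '[[[0, 0, 0.2, 0, 0], [0, 0, 0.1, 0, 0], [0, 0, 0, 0, 0]]]' | python3 nudge.py
```

```text
time: 16.35
tool_pos: [0.5676, 0.1719, 0.013]
ee_rot: [3.141, -0.0, -3.112]
wrist_force: [0.3, -0.7, -0.2]
width: 0.0004
finger_force: 0.0
time: 16.6
tool_pos: [0.568, 0.1738, 0.0131]
ee_rot: [3.142, 0.0, -3.113]
wrist_force: [-0.9, -0.2, -0.3]
width: 0.0004
finger_force: 0.0
time: 16.85
tool_pos: [0.568, 0.1768, 0.013]
ee_rot: [3.141, 0.0, -3.113]
wrist_force: [0.4, 0.1, 0.5]
width: 0.0004
finger_force: 0.0
```

In the tool's units: 0.002 m is 0.2, 0.001 m is 0.1.

```bash
echo '[[[0, 0, 0.2, 0, 0], [0, 0, 0.1, 0, 0], [0, 0, 0, 0, 0]]]' | python3 nudge.py; echo '[[[0, 0, 0.2, 0, 0], [0, 0, 0.1, 0, 0], [0, 0, 0, 0, 0]]]' | python3 nudge.py;echo '[[[0, 0, 0.2, 0, 0], [0, 0, 0, 0, 0]]]' | python3 nudge.py
```

```text
time: 17.1
tool_pos: [0.5679, 0.1799, 0.013]
ee_rot: [3.141, 0.0, -3.113]
wrist_force: [-0.6, 0.0, -0.4]
width: 0.0004
finger_force: 0.0
time: 17.35
tool_pos: [0.5678, 0.1815, 0.0129]
ee_rot: [-3.139, -0.0, -3.113]
wrist_force: [-0.8, -4.8, 0.7]
width: 0.0002
finger_force: 1.7
time: 17.52
tool_pos: [0.5676, 0.1819, 0.0129]
ee_rot: [-3.136, -0.001, -3.114]
wrist_force: [-0.5, -7.9, 1.2]
width: 0.0002
finger_force: 3.3
```

In the tool's units: 0.002 m is 0.2, 0.001 m is 0.1.

```bash
echo '[[[0, 0, 0.2, 0, 0], [0, 0, 0.1, 0, 0], [0, 0, 0, 0, 0]]]' | python3 nudge.py
```

```text
time: 17.77
tool_pos: [0.5676, 0.1822, 0.0128]
ee_rot: [-3.131, -0.001, -3.114]
wrist_force: [-1.3, -13.7, 2.0]
width: 0.0003
finger_force: 5.6
```

It stops rigidly at 13.7 N, so it's against the left rail. I'll retreat and compare images.

In the tool's units: -0.04 m is -4, 0.04 m is 4.

```bash
echo '[[[0, 0, -1, 0, 0], [0, 0, -1.8, 0, 0], [0, 3, 0, 0, 0], [0, 3, 0, 0, 0], [0, 3, 0, -3, 0], [0, 4, 0, -4, 0], [0, 4, 0, -4, 0], [0, 4, 0, -4, 0], [0, 4, 0, 0, 0], [0, 0, 0, 0, 0], [0, 0, 0, 0, 0]]]' | python3 nudge.py
python3 - <<'E'
from h import *
for n,b in(('top',(235,140,65,50)),('scene',(290,160,80,55))):
    s=robot.snapshot(n)['color'];o=load(n+'2')['color'];x,y,w,h=b
    f=lambda i:np.float32(cv2.cvtColor(i[y:y+h,x:x+w],cv2.COLOR_BGR2GRAY))
    x,y,w,h=b;d=abs(f(s)-f(o));print(n,'max diff',d.max(),(d>25).sum())
    if n=='top':
        g=cv2.cvtColor(s,cv2.COLOR_BGR2GRAY)
        for row in(155,165,172,178): print(row,g[row,243:252])
        for c in(265,280,286): print(c,g[145:153,c])
        # bystanders vs start
        d=abs(np.int32(s)-load('top0')['color']).max(2)>60
        for nm,(u,v) in dict(motor=(379,151),tape=(236,234),reel=(211,200),trim=(236,275),meter=(430,185),sink=(392,228),pot=(225,121)).items(): print(nm,d[v-15:v+15,u-15:u+15].sum())
E
```

```text
time: 18.68
tool_pos: [0.3498, 0.1543, 0.1315]
ee_rot: [3.139, 0.003, -3.112]
wrist_force: [0.3, 0.4, -1.0]
width: 0.0005
finger_force: 0.0
top max diff 55.0 45
155 [227 230 229 231 199 124 160 170 112]
165 [227 230 230 235 140 170 171 170 170]
172 [226 230 230 237 113 163 177 175 173]
178 [173 184 218 237 124 172 171 137 129]
265 [228 228 228 215 161 152 198 186]
280 [229 229 233 141 164 180 179 179]
286 [153 141 229 133 157 175 163 146]
motor 0
tape 7
reel 0
trim 411
meter 0
sink 0
pot 0
scene max diff 18.0 0
```

Run:
```python
from h import *
s=robot.snapshot('scene')['color'];o=load('scene0')['color'];t=robot.snapshot('top')['color'];t0=load('top0')['color'];t1=load('top1')['color']
d=abs(np.int32(s)-o).max(2)>50;print('scene trim',d[205:222,207:232].sum())
m=lambda i:np.argwhere((i[245:305,222:248,0].astype(int)-i[245:305,222:248,2]>110)&(i[245:305,222:248,1]<110))
for i in(t0,t1,t): a=m(i);print(len(a),a.mean(0) if len(a) else '',i[245:300,222:248].mean())
```

```text
scene trim 1
58 [42.87931034 13.89655172] 144.96060606060607
0  125.53030303030303
0  118.69184149184149
```

The scene view shows the trimmer unmoved; the change in the top view comes from the arm's shadow. Handing in.

```bash
python3 -c "
from bench import robot
print(robot.close_job())"
```

```text
the job is handed in; nothing more can be done
None
```

The stand is back upright on its base and pushed into the corner stop until it sat firmly against both rails, the other items on the bench show no sign of having moved, and the job was handed in at about 19 s; one possible flaw is that it seemed to tilt slightly on its far edge while I dragged it by the strip, so I eased back and finished by pushing low on the base.

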